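Feed a sample carrier down the roller lane

TASK

Take the long carrier that is full of six amber vials, lower it lengthways onto the upper end of the sloped roller lane and let go of it there, so that it rolls down by itself until it rests upright against the stop. Leave the other two carriers where they stand.

Things in the scene. Friction and masses are not known exactly. Their poses are not given: they have to be found in the camera images.
- carrier_six: Carrier to load: rigid white plastic block 96 mm long (x), 52 wide (y), 58 high, about 0.36 kg, with 2 x 3 fixed amber vials, black caps, tops at 82 mm. Origin: centre of underside, z up. Stands on the table, long axis within 40 deg of world y. Grip across the 52 mm with the TCP 40 to 48 mm above its underside, so the fingertips pass above the lane's guides. Either end may lead.
- lane: Bed of the fixed aluminium and steel roller lane, frame tilted 7 deg: x DOWNHILL to the stop (world -y within 15 deg), y across, z square to the rollers. Origin: mid-bed on the roller tops, 70 mm above the table. 13 free rollers, 20 mm thick, at x = -144 to 144 mm. Guides at y = +-40 (inner) to +-48 mm, x = -168 to 168, rise 12 mm above the rollers. Upper end open: no wall above the rollers.
- lane_stop (a point): Middle of the stop's face at roller-top level: lane x = +156 mm. The stop is a dark steel plate across the lower end, 26 mm above the rollers. Release the carrier with its centre 186 to 270 mm uphill of this point (about 250 is good); it then rolls by itself to the stop in one to three seconds, ending with its centre about 48 mm uphill of it.
- carrier_four: Bystander, leave alone: a shorter carrier of the same white plastic, 60 mm long (x), 52 mm wide (y), 58 mm high, with 2 x 2 amber vials whose tops reach 82 mm. Origin: centre of its underside.
- carrier_empty: Bystander, leave alone: a carrier block of the same 96 x 52 x 58 mm as the full one, but empty: six dark round holes in its flat top and no vials. Origin: centre of its underside.

How it is judged:
By the outcome, as a careful person would: the job done as asked, in the order asked, and still so for the second after the job is handed in, with the robot touching nothing.
It also fails if it takes over 48 s, if anything falls off the work surface, if the arm or the gripper's body presses on something with over 40 N, if the wrist force passes 120 N, or if a joint passes its speed limit or range.

ROBOT

A 7-joint arm with a two-finger parallel gripper is mounted at the origin on the work surface. World frame = base frame: x ahead of the robot, y to its left, z up, the work surface at z = 0. Lengths are in mm, angles in rad, forces in N, time in s.
With the tool pointing down it reaches from about 400 to 900 mm from the base axis. Payload 5.6 kg.
Tool frame: the origin (TCP) lies between the finger pads, 19 mm behind the fingertips; this is the grasp point; z points along the fingers, y is the line along which they close (so a half turn about z gives the same grasp; the last joint's range is limited). The gripper opens to 92 mm and grips with 3 to 60 N. Pads are 20 mm wide; open, the fingers measure 128 mm over their backs; the gripper's body (75 mm by 189 mm) begins 69 mm behind the grasp point.
Start: joints at [1.25, 0.468, -0.012, 1.603, 0.006, 1.071, -0.056], TCP at [178.215, -625.098, 233.292] pointing down, gripper open.
Joint ranges: [-2.53, 2.53], [-0.31, 2.02], [-1.57, 1.55], [0.28, 2.44], [-1.29, 4.43], [0.15, 1.84], [-2.92, 2.92]. Speed limits (rad/s): [2.57, 2.57, 3.14, 3.14, 3.14, 3.14, 3.14].

INTERFACE

Orientations are given as a rotation vector (axis times angle).
In Python, from cell import robot, grip, kinematics, readout, read_camera, camera_info, ticket, spot_in, mark_of gives the robot as it stands. Calls block until the motion is done:
- robot.movep(position, orientation): joint-space move of the TCP to a pose.
- robot.servo_line(position, feed=150, rotation=None): straight line of the TCP; rotation=None keeps the orientation; feed is the mean speed in mm/s.
- robot.goto_joints(angles): joint-space move.
- grip(opening, newtons=None): opening from 0.0 (shut) to 1.0 (fully open); newtons is the grip in N (None keeps the last); returns when the fingers have stopped.
- robot.hold(seconds).
- kinematics.ik(position, orientation): joint angles nearest the present ones, or None.
- readout.observe(): the state.
- read_camera(name): name is "scene" or "top" or "wrist"; returns (picture, depth): 420x560x3 uint8, red, green, blue; 420x560 float32, mm along the optical axis (not along the pixel's ray), 0 where there is no reading.
- camera_info(name): a dict with "camera_matrix" (3x3 intrinsics, pixels), "R" (3x3) and "t" (3): a world point X has camera coordinates R X + t. Camera axes: x right, y down, z forward; pixel columns grow to the right and rows downward; lengths in mm; the calibration is good to about 2 mm. A picture is of the moment at which its call begins: read the wrist's pose just before it. camera_info takes no time and is no camera call; for the wrist camera it gives the pose at the moment of the call.
A pose or a line that the arm cannot do raises robot.IKError and nothing moves.
- ticket.job_done(): hands the job in; it is judged then, once.
Trained networks look in the newest picture that a camera, given by its name, has taken for a name from the list of things; names that differ only in an ending like _2 or _b are one class to them, and where a whole thing is asked for, a point or a joint stands for the part that bears it (a point fixed in the world has none). Each returns a list of dicts, best first, with "p" (0 to 1); they miss things now and then, are a little off and sometimes report something else, mostly with a low value. They report only what shows in the picture. A call takes as long as a camera call.
- spot_in(camera, query): "xy" ([column, row] in pixels, amid what is visible of it).
- mark_of(camera, query): "xy" ([column, row] in pixels: a listed point, or the origin of a listed thing).
The state is a dict: "t": time; "joints": joint angles; "joint_velocities": joint speeds; "joint_torque": joint torques, N m; "tcp_pos": TCP position; "tcp_rot": TCP orientation; "contact_force": force on the tool from outside, world axes, zero at the start; "wrist_torque": the same for the moment, N m; "grip_width": opening from 0.0 (shut) to 1.0 (fully open); "grip_force": force on a finger pad.
Only numpy, scipy, OpenCV 4.12 (cv2) and the standard library are available. Lean on these libraries where they do the work, as an engineer would, in place of code of your own. Each camera call takes 0.05 s, during which the arm holds its last target. There are 200 camera calls.

## Working session

There is one attempt and no reset: what is moved stays moved. The work goes in short steps, each a Python script; the robot and the scene stay as the last script left them, time stands still between calls to the robot, and variables do not carry over. Pictures are saved under pics/ and viewed, at most 10 in all, crops included, and the job is handed in when it is done.

```bash
mkdir -p pics; python3 - <<'E'
from cell import *
import cv2, numpy as np
ims=[]
for c in ("scene","top"):
    p,d=read_camera(c); np.savez(f"pics/{c}0.npz",p=p,d=d); ims.append(p)
    i=camera_info(c); print(c,i["camera_matrix"].tolist(),np.round(i["R"],4).tolist(),np.round(i["t"],1))
    for q in ("carrier_six","lane","lane_stop","carrier_four","carrier_empty"):
        print(q,[(np.round(r["xy"],1),round(r["p"],2)) for r in mark_of(c,q)[:2]],[(np.round(r["xy"],1),round(r["p"],2)) for r in spot_in(c,q)[:2]])
    cv2.imwrite(f"pics/{c}0.png",p[:,:,::-1])
print(readout.observe()["t"])
E
```

```text
scene [[431.6930596102989, 0.0, 272.94215806037346], [0.0, 431.6930596102989, 211.85499160654115], [0.0, 0.0, 1.0]] [[0.7442, 0.6677, 0.0183], [0.4837, -0.5199, -0.7042], [-0.4606, 0.5329, -0.7098]] [-416.5 -218.9 1263.9]
carrier_six [(array([342.4, 163.7]), 0.69)] [(array([345. , 153.5]), 0.64)]
lane [(array([171. , 273.7]), 0.85), (array([344.2, 164.2]), 0.56)] []
lane_stop [(array([ 97.1, 324.7]), 0.8)] [(array([164.8, 278. ]), 0.89)]
carrier_four [(array([343.5, 211.6]), 0.58), (array([ 97.4, 322.7]), 0.42)] [(array([342.8, 202.5]), 0.68)]
carrier_empty [(array([285. , 173.9]), 0.82)] [(array([285.2, 163.1]), 0.75)]
top [[458.69349638371443, 0.0, 271.55316447648954], [0.0, 458.69349638371443, 201.2747673260703], [0.0, 0.0, 1.0]] [[-0.0228, -0.9995, 0.0204], [-0.9861, 0.0191, -0.1648], [0.1644, -0.0238, -0.9861]] [ -10.3  560.5 1107.9]
carrier_six [(array([137.1, 221.7]), 0.72)] [(array([136.3, 218.1]), 0.81), (array([367.2, 213.5]), 0.44)]
lane [(array([370.7, 212.6]), 0.88)] [(array([366.9, 215.6]), 0.57)]
lane_stop [] [(array([369.4, 212.8]), 0.73)]
carrier_four [(array([198.7, 177.3]), 0.59)] [(array([198.1, 171.9]), 0.87)]
carrier_empty [(array([192.9, 251. ]), 0.73)] [(array([193.7, 250.9]), 0.8)]
1.1
```

View pics/top0.png

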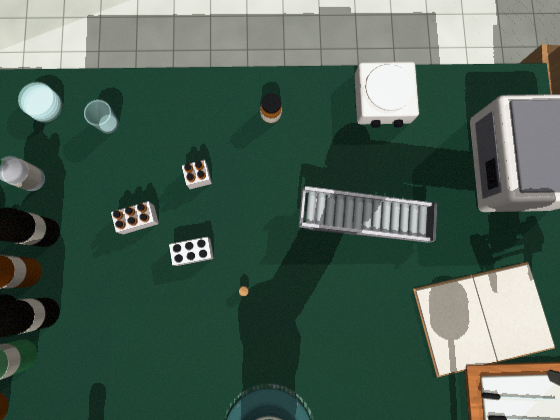

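View pics/scene0.png

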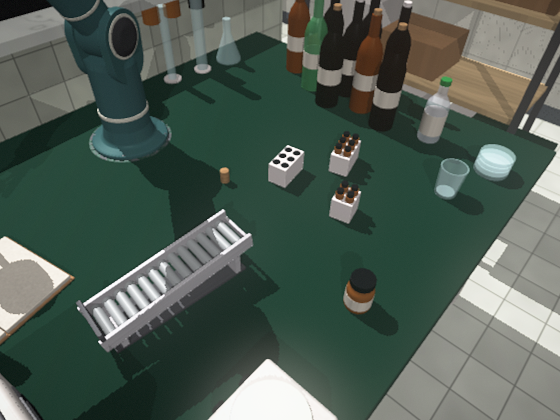

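The top view shows the six-vial carrier at (135,217), the four-vial one at (197,174), the empty one at (191,251), and the lane from (303,208) to (434,220). The scene view agrees: the stop is at the far lower left (90,325) and the upper end is at (235,230). Next I'll fit the poses from depth.

```bash
cat > h.py <<'E'
import numpy as np, cv2
from cell import camera_info
def cloud(c,d,info=None):
    i=info or camera_info(c); K=i["camera_matrix"]; R=np.array(i["R"]); t=np.array(i["t"])
    v,u=np.indices(d.shape); X=np.stack([(u-K[0][2])/K[0][0]*d,(v-K[1][2])/K[1][1]*d,d],-1)
    return np.where(d[...,None]>0,(X-t)@R,np.nan)
def ray(c,xy,z):
    i=camera_info(c); R=np.array(i["R"]); o=-R.T@np.array(i["t"])
    r=R.T@np.linalg.inv(i["camera_matrix"])@np.array([*xy,1]); return o+r*(z-o[2])/r[2]
E
python3 - <<'E'
from h import *
print("six",ray("top",(137.1,221.7),0),ray("scene",(342.4,163.7),0),"lane",ray("top",(370.7,212.6),70),ray("scene",(171,273.7),70),"stop",ray("scene",(97.1,324.7),51))
for c in("top","scene"):
    z=np.load(f"pics/{c}0.npz"); P=cloud(c,z["d"]).reshape(-1,3)
    c6=ray("top",(137.1,221.7),0)[:2]; L=ray("top",(370.7,212.6),70)[:2]
    tab=P[(np.hypot(*(P[:,:2]-c6).T)<110)&(P[:,2]<20)]; print(c,"table z",np.median(tab[:,2]))
    for n,o,r,lo,hi in(("six",c6,80,52,64),("lane",L,230,50,130)):
        Q=P[(np.hypot(*(P[:,:2]-o).T)<r)&(P[:,2]>lo)&(P[:,2]<hi)]
        print(n,len(Q),cv2.minAreaRect(Q[:,:2].astype(np.float32)))
        if n=="lane":
            M=P[(np.hypot(*(P[:,:2]-L).T)<230)]
            Q=Q-Q.mean(0); print("pca",np.linalg.svd(Q,full_matrices=False)[2][0])
            print([ (int(y),round(float(np.nanmedian(M[(abs(M[:,1]-y)<10)&(abs(M[:,0]-L[0]+0)<15)][:,2])),1)) for y in L[1]+np.arange(-140,141,40)])
E
```

```text
six [521.18814929 325.58935937   0.        ] [526.39102163 324.92512828   0.        ] lane [ 523.24233116 -265.38207104   70.        ] [ 524.49990738 -258.11502356   70.        ] stop [ 503.35910023 -412.21092739   51.        ]
top table z 0.48508706166470583
six 431 ((527.1124877929688, 323.1727294921875), (53.13874816894531, 96.425048828125), 14.825043678283691)
lane 4827 ((518.4781494140625, -258.6783752441406), (337.6770935058594, 97.44922637939453), 82.7660903930664)
pca [-0.12161207 -0.98826027 -0.09247774]
[(-405, 51.2), (-365, 54.2), (-325, 59.5), (-285, 66.4), (-245, 69.7), (-205, 74.2), (-165, 80.2), (-125, 83.4)]
scene table z 1.841196604029985
six 190 ((529.4481811523438, 323.43804931640625), (51.86779022216797, 100.84176635742188), 12.768241882324219)
lane 7932 ((520.0108642578125, -258.27130126953125), (336.4549255371094, 100.3594970703125), 82.78349304199219)
pca [0.13069997 0.9868941  0.09464439]
[(-405, 51.7), (-365, 55.3), (-325, 61.2), (-285, 66.6), (-245, 70.4), (-205, 75.5), (-165, 81.2), (-125, 84.6)]
```

```bash
cat >> h.py <<'E'
from scipy.spatial.transform import Rotation as Ro
def rot(y,z):
    y=np.array(y,float);z=np.array(z,float);y/=np.linalg.norm(y);z/=np.linalg.norm(z)
    return Ro.from_matrix(np.stack([np.cross(y,z),y,z],1)).as_rotvec()
def down(deg): a=np.radians(deg); return rot([np.cos(a),np.sin(a),0],[0,0,-1])
E
python3 - <<'E'
from h import *
from cell import *
for a in(14.3,194.3): print(a,kinematics.ik([527.5,323.3,240],down(a)))
for a in(-7.2,172.8): print(a,kinematics.ik([531,-165,240],down(a)))
o=readout.observe(); print(Ro.from_rotvec(o["tcp_rot"]).as_matrix().round(2).tolist())
# pick the half turn with joint 7 closest to 0 at both ends
best=min((14.3,194.3),key=lambda a:abs((lambda q:9 if q is None else q[6])(kinematics.ik([527.5,323.3,240],down(a)))))
robot.movep([527.5,323.3,240],down(best))
i=camera_info("wrist"); p,d=read_camera("wrist"); cv2.imwrite("pics/w1.png",p[:,:,::-1])
P=cloud("wrist",d,i).reshape(-1,3)
Q=P[(np.hypot(P[:,0]-527.5,P[:,1]-323.3)<80)&(P[:,2]>50)&(P[:,2]<64)]
print(best,len(Q),cv2.minAreaRect(Q[:,:2].astype(np.float32)),np.median(Q[:,2]))
o=readout.observe(); print(o["t"],np.round(o["tcp_pos"],1),np.round(o["joints"],2))
E
```

```text
14.3 [ 0.02353529  0.58258959 -0.89321578  1.63449881  0.48602076  1.16213962
 -0.73772669]
194.3 [ 0.21321683  0.8331148  -1.32460258  1.62387117  0.8257139   1.35330384
  2.16137118]
-7.2 [ 0.6818684   0.36384044 -0.54718041  1.80105875  0.2168207   1.03656608
 -0.07307012]
172.8 [-0.70317212  0.64550906  1.35746467  1.8828687  -0.68404306  1.19558093
 -2.37409066]
[[0.96, 0.27, -0.0], [0.27, -0.96, -0.0], [-0.0, 0.0, -1.0]]
14.3 2083 ((527.106201171875, 323.7640075683594), (51.15619659423828, 96.18205261230469), 15.441555976867676) 59.963238122955964
4.6667 [528.  322.6 239.9] [ 0.02  0.58 -0.89  1.63  0.49  1.16 -0.74]
```

View pics/w1.png

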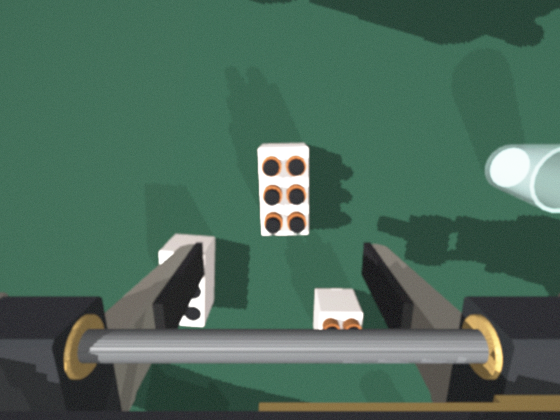

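The wrist view shows the six-vial carrier at (284,190), clear of the empty one (190,280) and the four-vial one (337,315), and the depth fit agrees with the earlier one. I'll grasp it now.

```bash
python3 - <<'E'
from h import *
from cell import *
c=[527.1,323.7]; r=down(15.3)
robot.servo_line([*c,120],feed=200,rotation=r); robot.servo_line([*c,44],feed=80)
grip(0.0,25)
o=readout.observe(); print(o["t"],o["grip_width"]*92,o["grip_force"],np.round(o["tcp_pos"],1))
robot.servo_line([*c,230],feed=150); robot.hold(.2)
o=readout.observe(); print(o["t"],o["grip_width"]*92,o["grip_force"],np.round(o["contact_force"],1),np.round(o["tcp_pos"],1))
p,d=read_camera("wrist"); cv2.imwrite("pics/w2.png",p[:,:,::-1])
E
```

```text
7.2 52.03390384015233 25.000044107437134 [527.4 323.8  44.1]
8.7917 52.10910519372389 24.999484419822693 [ 0.   0.5 -3.5] [526.9 323.6 229.3]
```

View pics/w2.png

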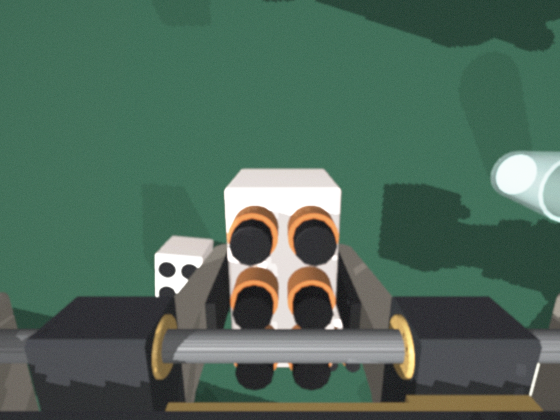

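The carrier hangs straight in the fingers, with its vial caps around (282,290). Now I'll move over the lane's upper end and lower it with force monitoring.

```bash
cat >> h.py <<'E'
a=np.radians(82.77); s=np.radians(7)
hx=-np.array([np.cos(a),np.sin(a),0]); D=hx*np.cos(s)-np.array([0,0,np.sin(s)]); N=hx*np.sin(s)+np.array([0,0,np.cos(s)])
A=np.cross(N,D); O=np.array([519.5,-258.5,70]); RL=rot(-A if A[0]<0 else A,-N)
def tgt(x,h): return O+D*x+N*(h+44)
E
python3 - <<'E'
from h import *
from cell import *
print(D,N,A,tgt(-94,0),kinematics.ik(tgt(-94,80),RL))
robot.movep(tgt(-94,100),RL); robot.servo_line(tgt(-94,12),feed=100); robot.hold(.3)
o=readout.observe(); f0=np.array(o["contact_force"]); print(o["t"],f0.round(1),o["grip_width"]*92,np.round(o["tcp_pos"]-tgt(-94,12),1))
for h in np.arange(9,-4.1,-1.5):
    robot.servo_line(tgt(-94,h),feed=30); f=np.array(readout.observe()["contact_force"]); print(h,(f-f0).round(1))
    if (f-f0)@N>1.5: break
p,d=read_camera("scene"); cv2.imwrite("pics/s2.png",cv2.resize(p[180:360,60:300,::-1],None,fx=3,fy=3))
p,d=read_camera("wrist"); cv2.imwrite("pics/w3.png",p[:,:,::-1])
print(readout.observe()["t"])
E
```

```text
[-0.1249146  -0.98465436 -0.12186934] [-0.01533758 -0.12090035  0.99254615] [ 0.99204894 -0.12585269  0.        ] [ 530.56711865 -171.26210582  125.12774895] [ 0.98398097  0.52314552 -0.85521033  1.79494449  0.3127898   1.01676631
 -0.09738938]
12.0167 [-0.1  0.1 -3.2] 51.86199595358354 [ 0.1 -0.2  0.4]
9.0 [ 0.3 -0.4 -0.4]
7.5 [ 0.6 -0.4 -0.5]
6.0 [ 0.4  0.2 -0. ]
4.5 [-0.5  0.7  0.1]
3.0 [ 0.5 -0.1  1.4]
1.5 [-0.1  0.5  1.4]
0.0 [-0.2 -0.3  1.3]
-1.5 [-4.3 -1.1 13.2]
14.1167
```

View pics/s2.png

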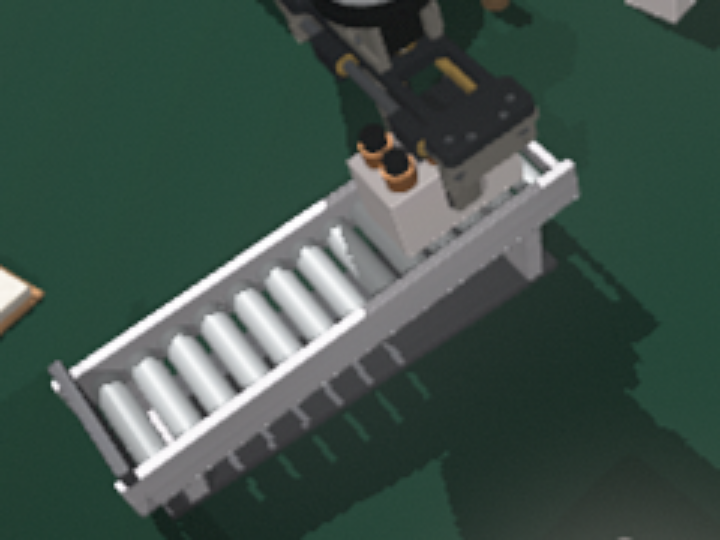

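View pics/w3.png

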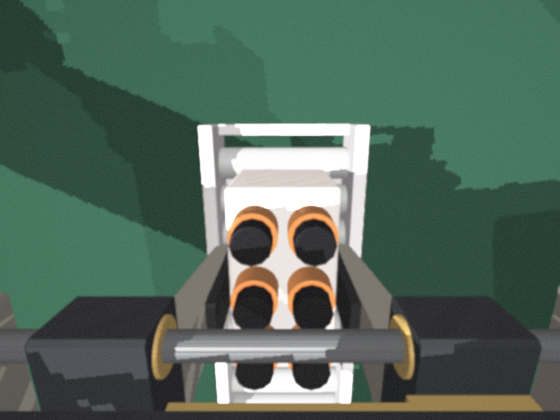

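The carrier sits between the guides, parallel to them, and touches the rollers near the upper end. I'll ease off the pressing force and release.

```bash
python3 - <<'E'
from h import *
from cell import *
robot.servo_line(tgt(-94,-0.5),feed=30); o=readout.observe(); print(np.round(o["contact_force"],1))
grip(1.0); robot.hold(.5); robot.servo_line(tgt(-94,150),feed=150); robot.hold(2)
o=readout.observe(); print(o["t"],np.round(o["contact_force"],1))
p,d=read_camera("scene"); cv2.imwrite("pics/s3.png",cv2.resize(p[130:360,60:390,::-1],None,fx=2.4,fy=2.4))
P=cloud("scene",d).reshape(-1,3)-O; L=P@np.stack([D,A,N],1)
Q=L[(abs(L[:,0])<150)&(abs(L[:,1])<36)&(L[:,2]>52)&(L[:,2]<64)]
print(len(Q),cv2.minAreaRect(Q[:,:2].astype(np.float32)) if len(Q) else 0)
E
```

```text
[-2.3 -0.9  4.9]
18.75 [ 0.4 -0.1 -0.4]
714 ((104.96656799316406, 0.11918830871582031), (90.37643432617188, 54.57395553588867), 0.8794445991516113)
```

View pics/s3.png

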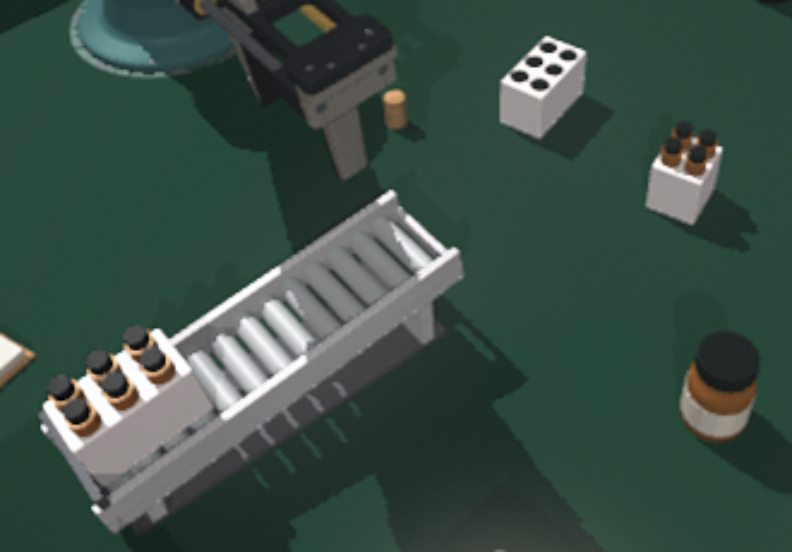

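The carrier stands upright against the stop, around (125,400), with its fitted centre at lane x ≈ 105 to 108 mm. The other two carriers haven't moved, and the gripper is clear of everything.

```bash
python3 -c "
from cell import *
print(ticket.job_done())"
```

```text
the job is handed in; nothing more can be done
None
```

The six-vial carrier rolled down the lane by itself after release and rests upright against the stop; the other two carriers were left where they stood, and the job was handed in at about 19 s of the 48 s allowed.

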